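# Spice box from behind the row on the kitchen ledge

### The job

Get the wooden spice box out from behind the mug, tumbler and jar on the tiled ledge: first clear all three of them onto the round wooden chakla board, then lay the spice box flat in the middle of the steel plate, and only then put the mug, tumbler and jar back, each centred on the coaster it stood on. Keep everything upright.

Things in the scene. Friction and masses are not known exactly. Their poses are not given: they have to be found in the camera images.
- mug: red plastic mug, 95 mm tall, outer diameter 54 mm at the foot to 58 mm at the open rim, wall 3 mm; a bar handle stands out to 56 mm from the axis on its own +y side, between 18 and 82 mm up. Origin: centre of the underside, z up. At the start it stands on the round coaster with the handle roughly towards the robot. About 0.11 kg.
- tumbler: plain stainless steel tumbler without handle, 110 mm tall, outer diameter 44 mm at the foot widening evenly to 56 mm at the open rim, wall 3 mm. Origin: centre of the underside, z up. At the start it stands on the square coaster. About 0.12 kg.
- jar: straight-sided glass jar with a flat steel lid of the same width, 92 mm tall in all, 52 mm in diameter; the lid is its top 16 mm. Origin: centre of the underside, z up. At the start it stands on the cross-shaped coaster. About 0.22 kg.
- spice_box: closed wooden spice box, 42 mm (own x) by 136 mm (own y), 44 mm high, with three brass knobs 10 mm wide and 8 mm high in a row along the top (52 mm over the knobs). Origin: centre of the underside, z up. It lies on the tiled ledge behind the row (farther from the robot), about 14 mm behind it, roughly parallel to it, with free ledge behind it. About 0.24 kg.
- round_coaster: round cork coaster, 68 mm in diameter, 4 mm thick, fixed on the tiled ledge (a tiled block 195 mm deep, 340 mm wide, 50 mm high). Origin: centre of the underside, so its top is 4 mm above the origin. Place of the mug.
- square_coaster: square dark wood coaster, 62 mm by 62 mm, 4 mm thick, fixed on the tiled ledge. Origin: centre of the underside. Place of the tumbler. The three coasters lie in one row, 100 mm apart, along their own y axis; which is where varies.
- cross_coaster: cross-shaped light wood coaster, 66 mm over its arms, arms 22 mm wide, 40 mm disc at the middle, 4 mm thick, fixed on the tiled ledge. Origin: centre of the underside. Place of the jar.
- chakla: round wooden chakla board, 240 mm in diameter, flat top 30 mm above the table, fixed on the table on one side of the ledge (left or right varies). Origin: centre of its underside at table height, z up. Side area that holds the mug, tumbler and jar for the time being.
- plate: round stainless steel plate, 212 mm in diameter over the rim, rim 14 mm high, flat inner floor about 180 mm in diameter and 4 mm above the table, fixed on the other side of the ledge. Origin: centre of its underside, z up. Place of the spice box.

How it is judged:
By the outcome, as a careful person would: the job done as asked, in the order asked, and still so for the second after the job is handed in, with the robot touching nothing.
It also fails if it takes over 144 s, if anything falls off the work surface, if the arm or the gripper's body presses on something with over 40 N, if the wrist force passes 120 N, or if a joint passes its speed limit or range.

### The arm

A 6-joint arm with a two-finger parallel gripper is mounted at the origin on the work surface. World frame = base frame: x ahead of the robot, y to its left, z up, the work surface at z = 0. Lengths are in m, angles in rad, forces in N, time in s.
With the tool pointing down it reaches from about 0.375 to 0.975 m from the base axis. Payload 3.8 kg.
Tool frame: the origin (TCP) lies midway between the tips of the shut fingers; the grasp point (between the pads) lies 19 mm behind it; z points along the fingers, y is the line along which they close (so a half turn about z gives the same grasp; the last joint's range is limited). The gripper opens to 88 mm and grips with 3 to 60 N. Pads are 18 mm wide; open, the fingers measure 123 mm over their backs; the gripper's body (75 mm by 187 mm) begins 45 mm behind the grasp point.
Start: joints at [-1.311, 0.264, 1.604, -0, 1.274, -0.037], TCP at [0.197, -0.645, 0.239] pointing down, gripper open.
Joint ranges: [-2.63, 2.63], [-0.94, 2.18], [0.31, 2.57], [-1.31, 4.45], [0, 2.66], [-2.55, 2.55]. Speed limits (rad/s): [2.57, 2.57, 3.14, 3.14, 3.14, 3.14].

### API

Orientations are given as a rotation vector (axis times angle).
In Python, from cell import manip, inverse_kinematics, cams, order gives the robot as it stands. Calls block until the motion is done:
- manip.move_pose(position, orientation): joint-space move of the TCP to a pose.
- manip.move_linear(position, rate=0.15, rot=None): straight line of the TCP; rot=None keeps the orientation; rate is the mean speed in m/s.
- manip.set_joints(angles): joint-space move.
- manip.set_gripper(opening, force=None): finger opening in m; force is the grip in N (None keeps the last); returns when the fingers have stopped.
- manip.dwell(seconds).
- inverse_kinematics(position, orientation): joint angles nearest the present ones, or None.
- manip.state(): the state.
- cams.capture(name): name is "side" or "top"; returns a dict with "image" (420x560x3 uint8, blue, green, red), "z_map" (420x560 float32, m along the optical axis (not along the pixel's ray), 0 where there is no reading), "intrinsics" (3x3 intrinsics, pixels), "k1" (the pictures are not rectified: a ray, as slopes to the right and down, at radius r is drawn at 1 + k1 r^2 times it, then the intrinsics apply), "position" and "orientation" of the camera in the world. Camera axes: x right, y down, z forward; pixel columns grow to the right and rows downward; lengths in m; the calibration is good to about 2 mm. A picture is of the moment at which its call begins.
A pose or a line that the arm cannot do raises manip.IKError and nothing moves.
- order.close_job(): hands the job in; it is judged then, once.
The state is a dict: "clock": time; "joint_pos": joint angles; "joint_velocities": joint speeds; "tau": joint torques, N m; "tool_pos": TCP position; "tcp_rot": TCP orientation; "contact_force": force on the tool from outside, world axes, zero at the start; "moment": the same for the moment, N m; "gripper_width": finger opening in m; "grasp_force": force on a finger pad.
Only numpy, scipy, OpenCV 4.12 (cv2) and the standard library are available. Lean on these libraries where they do the work, as an engineer would, in place of code of your own. Each camera call takes 0.05 s, during which the arm holds its last target. There are 200 camera calls.

## Working session

There is one attempt and no reset: what is moved stays moved. The work goes in short steps, each a Python script; the robot and the scene stay as the last script left them, time stands still between calls to the robot, and variables do not carry over. Pictures are saved under pics/ and viewed, at most 14 in all, crops included, and the job is handed in when it is done.

```bash
ls; mkdir -p pics
python3 - <<'E'
from cell import manip,cams
import cv2,numpy as np
for n in("top","side"):
    c=cams.capture(n); cv2.imwrite(f"pics/{n}0.png",c["image"]); np.save(f"pics/{n}0.npy",c,allow_pickle=True)
    print(n,c["intrinsics"].tolist(),c["k1"],c["position"],c["orientation"],(c["z_map"]>0).mean())
s=manip.state();print(s["clock"],s["tool_pos"],s["tcp_rot"],s["gripper_width"])
E
```

```text
pics
top [[478.12836514325215, 0.0, 280.7107924184674], [0.0, 478.12836514325215, 213.5193106177895], [0.0, 0.0, 1.0]] -0.07877136324592891 [0.33162986 0.00239449 1.0493137 ] [-2.13282746  2.09645445 -0.18422817] 0.9959353741496598
side [[476.38675103799335, 0.0, 286.5671474451621], [0.0, 476.38675103799335, 214.8158861812601], [0.0, 0.0, 1.0]] -0.04317209053479499 [0.33089088 0.66348393 0.9433038 ] [-0.3949814   2.84126168 -1.00266903] 0.9958843537414966
0.1 [ 0.19725233 -0.6448978   0.23753779] [-3.10514834e+00 -4.64212772e-01  3.47408941e-04] 0.08861971133234775
```

View pics/top0.png

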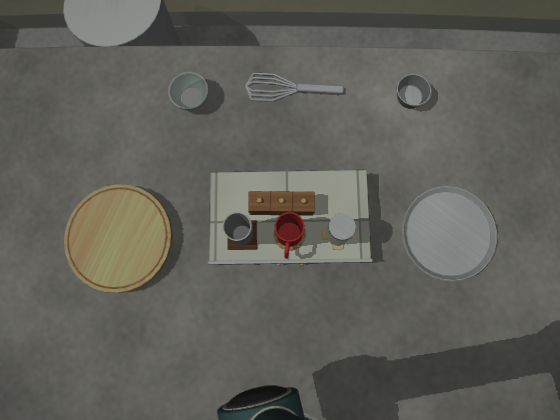

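View pics/side0.png

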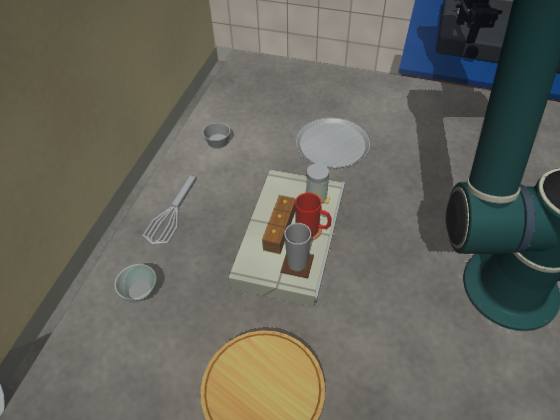

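Top view: chakla is on the left at (118,238), +y, and the plate on the right at (450,232). Row from the left: tumbler (238,228), mug (290,228) with its handle down towards the robot, jar (342,227); the box is behind them at (282,202). The side view shows the same arrangement, everything upright. Next I measure by depth and rays in both views.

```bash
cat > h.py <<'E'
import numpy as np,cv2
from scipy.spatial.transform import Rotation as R
from scipy.optimize import least_squares
def rays(c,uv):
    uv=np.asarray(uv,float).reshape(-1,1,2)
    s=cv2.undistortPoints(uv,c["intrinsics"],np.array([c["k1"],0,0,0.]))[:,0]
    return np.c_[s,np.ones(len(s))]@R.from_rotvec(c["orientation"]).as_matrix().T   # scaled to z_cam=1
def onplane(c,uv,z):
    d=rays(c,uv); o=c["position"]; return o+d*((z-o[2])/d[:,2])[:,None]
def cloud(c):
    v,u=np.mgrid[:420,:560]
    d=rays(c,np.c_[u.ravel(),v.ravel()]); return (c["position"]+d*c["z_map"].reshape(-1,1)).reshape(420,560,3)
def tri(a,ua,b,ub):
    da=rays(a,ua)[0];db=rays(b,ub)[0]
    t=np.linalg.lstsq(np.c_[da,-db],b["position"]-a["position"],rcond=None)[0]
    p=a["position"]+t[0]*da;q=b["position"]+t[1]*db
    return (p+q)/2,np.linalg.norm(p-q)
def circ(xy,r=None):
    m=xy.mean(0)
    f=(lambda p:np.hypot(*(xy-p[:2]).T)-(r or p[2]))
    s=least_squares(f,[*m,r or .03],loss="soft_l1",f_scale=.001)
    return s.x,np.abs(s.fun).mean()
E
python3 - <<'E'
from h import *
C={n:np.load(f"pics/{n}0.npy",allow_pickle=True).item() for n in("top","side")}
P={n:cloud(C[n]) for n in C}
np.set_printoptions(precision=4,suppress=True)
for n in C:
    p=P[n]; X,Y,Z=p[...,0],p[...,1],p[...,2]
    A=(X>.2)&(X<.6)
    print(n,"table",np.median(Z[A&(abs(Z)<.015)]))
    L=A&(abs(Y)<.2)
    led=L&(abs(Z-.05)<.006);q=p[led];print(" ledge z",np.median(q[:,2]),q[:,2].std(),cv2.minAreaRect(q[:,:2].astype(np.float32)))
    for k,z0,z1,w in(("chakla",.022,.038,.2),("plate rim",.009,.022,.2)):
        m=(X>.1)&(X<.65)&((Y>.2) if k=="chakla" else (Y<-.18)&(Y>-.55))&(Z>z0)&(Z<z1)
        nn,lab,st,ce=cv2.connectedComponentsWithStats(m.astype(np.uint8));i=1+st[1:,4].argmax();q=p[lab==i]
        print(" ",k,len(q),np.median(q[:,2]),cv2.minEnclosingCircle(q[:,:2].astype(np.float32)))
    m=(L&(Z>.075)).astype(np.uint8)
    nn,lab,st,ce=cv2.connectedComponentsWithStats(m)
    for i in range(1,nn):
        if st[i,4]<40: continue
        q=p[lab==i];zt=np.percentile(q[:,2],97);b=q[q[:,2]>zt-.005]
        print("  obj",ce[i],st[i,4],"top",zt,"enc",cv2.minEnclosingCircle(b[:,:2].astype(np.float32)),"mean",q[:,:2].mean(0))
    I=C[n]["image"].astype(int)
    hsv=cv2.cvtColor(C[n]["image"],cv2.COLOR_BGR2HSV)
    m=L&(Z>.088)&(Z<.099)&(hsv[...,1]>90)&(X>.37)&(hsv[...,0]>5)&(hsv[...,0]<20)
    q=p[m];print("  box top",len(q),np.median(q[:,2]),cv2.minAreaRect(q[:,:2].astype(np.float32)))
E
```

```text
top table 0.0004668287143506644
 ledge z 0.050235061669979486 0.0020047821577965645 ((0.5118148326873779, 0.002134650945663452), (0.18602102994918823, 0.34404855966567993), 1.790892243385315)
  chakla 9119 0.030459443017052168 ((0.47025007009506226, 0.3774937689304352), 0.12099561095237732)
  plate rim 981 0.012469642314664853 ((0.4946061968803406, -0.35058829188346863), 0.10695234686136246)
  obj [282.6142 208.9679] 1931 top 0.14973436090151662 enc ((0.4198443591594696, 0.0005478835082612932), 0.08833381533622742) mean [0.5225 0.0157]
  obj [236.4311 226.1181] 559 top 0.16573928851469508 enc ((0.4163755476474762, 0.05827160179615021), 0.10160902142524719) mean [0.4801 0.1038]
  obj [340.1742 228.347 ] 706 top 0.14909480063645086 enc ((0.4169658124446869, -0.0562371201813221), 0.10363689810037613) mean [ 0.4786 -0.0963]
  obj [272.8692 387.7196] 107 top 0.27758458056841673 enc ((0.26603925228118896, 0.0196287389844656), 0.06791701167821884) mean [0.2028 0.0233]
  box top 1230 0.09417325802836518 ((0.5401890873908997, 0.019303999841213226), (0.040707316249608994, 0.1314374804496765), 
[... 295 characters left out ...]
30486762523651)
  plate rim 323 0.012584653906079879 ((0.4965035617351532, -0.35270020365715027), 0.10681667923927307)
  obj [510.7941  18.201 ] 204 top 0.6202898018574088 enc ((0.20245379209518433, -0.04339955002069473), 0.0069532692432403564) mean [ 0.2019 -0.0441]
  obj [298.8639 216.6926] 3526 top 0.1622270221801295 enc ((0.4784970283508301, 0.09874431043863297), 0.029350515455007553) mean [0.4961 0.0199]
  obj [449.4889 204.4519] 135 top 0.27961779453689006 enc ((0.20086117088794708, 0.02595818042755127), 0.016923656687140465) mean [0.2022 0.0269]
  box top 819 0.09444106714305323 ((0.4989489018917084, 0.01898222416639328), (0.1294303983449936, 0.13656553626060486), 0.07747307419776917)
```

Run:
```python
from h import *
C={n:np.load(f"pics/{n}0.npy",allow_pickle=True).item() for n in("top","side")}
P={n:cloud(C[n]) for n in C}
np.set_printoptions(precision=4,suppress=True)
obj={"tumbler":(.478,.1,.110,.028),"mug":(.478,.002,.095,.029),"jar":(.478,-.097,.092,.026)}
cen={}
for k,(x,y,h,r) in obj.items():
    for n in C:
        p=P[n];q=p[(np.hypot(p[...,0]-x,p[...,1]-y)<.04)&(p[...,2]>.1)]
        zt=np.percentile(q[:,2],95);zb=q[q[:,2]>zt-.005]
        if k=="jar":
            f=(*(np.array(cv2.minEnclosingCircle(zb[:,:2].astype(np.float32))[0])),),cv2.minEnclosingCircle(zb[:,:2].astype(np.float32))[1]
        f2=circ(zb[:,:2]); 
        print(k,n,len(zb),"zt",zt,"free",f2,"fixed",circ(zb[:,:2],r), "mean",zb.mean(0), f if k=="jar" else "")
        # pixel contour of rim: image points of band -> ellipse centre for ray triangulation
        m=(np.hypot(p[...,0]-x,p[...,1]-y)<.04)&(p[...,2]>zt-.006)&(p[...,2]<zt+.01)
        m=cv2.morphologyEx(m.astype(np.uint8),cv2.MORPH_CLOSE,np.ones((3,3)))
        cs=cv2.findContours(m,cv2.RETR_EXTERNAL,cv2.CHAIN_APPROX_NONE)[0];c=max(cs,key=len)
        e=cv2.fitEllipse(cv2.convexHull(c));cen[k,n]=e[0];print("   ell",e, onplane(C[n],e[0],.054+h)[0])
    print(k,"tri",tri(C["top"],cen[k,"top"],C["side"],cen[k,"side"]))
# box knobs (brass): bright pixels on the box top
for n in C:
    p=P[n];m=(abs(p[...,0]-.54)<.03)&(abs(p[...,1]-.019)<.075)&(p[...,2]>.097)&(p[...,2]<.108)
    nn,lab,st,ce=cv2.connectedComponentsWithStats(m.astype(np.uint8))
    for i in range(1,nn):
        if st[i,4]>5:print(n,"knob",ce[i],st[i,4],p[lab==i].mean(0),onplane(C[n],ce[i],.1)[0])
    q=p[(abs(p[...,0]-.54)<.032)&(abs(p[...,1]-.019)<.085)&(p[...,2]>.091)&(p[...,2]<.098)]
    print(n,"box",cv2.minAreaRect(q[:,:2].astype(np.float32)),np.median(q[:,2]))
    cv2.imwrite(f"pics/{n}crop.png",cv2.resize(C[n]["image"][150:290,190:390],None,fx=4,fy=4,interpolation=cv2.INTER_CUBIC))
```

```text
tumbler top 158 zt 0.1654077586872183 free (array([0.4764, 0.1009, 0.0262]), np.float64(0.0008711689825177957)) fixed (array([0.4763, 0.1009, 0.028 ]), np.float64(0.0018434048633169612)) mean [0.4769 0.1015 0.1637] 
   ell ((236.4412078857422, 226.0233917236328), (28.97245979309082, 29.390424728393555), 82.07267761230469) [0.4762 0.1009 0.164 ]
tumbler side 159 zt 0.16449553928100435 free (array([0.4787, 0.1006, 0.0261]), np.float64(0.0009290420468293015)) fixed (array([0.4787, 0.1005, 0.028 ]), np.float64(0.0019287532328310347)) mean [0.4793 0.0995 0.1632] 
   ell ((297.2469787597656, 233.64894104003906), (23.215545654296875, 27.17460060119629), 91.93399810791016) [0.4782 0.1017 0.164 ]
tumbler tri (array([0.4774, 0.1011, 0.163 ]), np.float64(0.0020130380338345944))
mug top 147 zt 0.1509015990801453 free (array([0.4794, 0.0026, 0.0272]), np.float64(0.0007824261380264035)) fixed (array([0.4794, 0.0026, 0.029 ]), np.float64(0.0017466099103850777)) mean [0.4802 0.0025 0.149 ] 
   ell ((288.8238220214844, 226.48831176757812), (29.56797981262207, 29.886926651000977), 96.38715362548828) [
[... 1460 characters left out ...]
3] [0.5412 0.0645 0.1   ]
top knob [280.5 200.3] 20 [0.5407 0.0202 0.1016] [0.5411 0.0202 0.1   ]
top knob [302.7895 200.3684] 19 [ 0.5412 -0.025   0.1021] [ 0.5416 -0.0251  0.1   ]
top box ((0.5410723686218262, 0.019549712538719177), (0.04271311312913895, 0.13583190739154816), 0.5357099771499634) 0.09421292371876783
side knob [284.7778 201.8333] 18 [ 0.542  -0.024   0.1021] [ 0.5425 -0.0257  0.1   ]
side knob [278.9565 215.7826] 23 [0.5434 0.0185 0.1008] [0.5437 0.0179 0.1   ]
side knob [273.4706 231.1176] 17 [0.5424 0.0642 0.1018] [0.5429 0.063  0.1   ]
side box ((0.5430593490600586, 0.018385495990514755), (0.04267822206020355, 0.13756923377513885), 0.43783989548683167) 0.09451031057936021
```

View pics/topcrop.png

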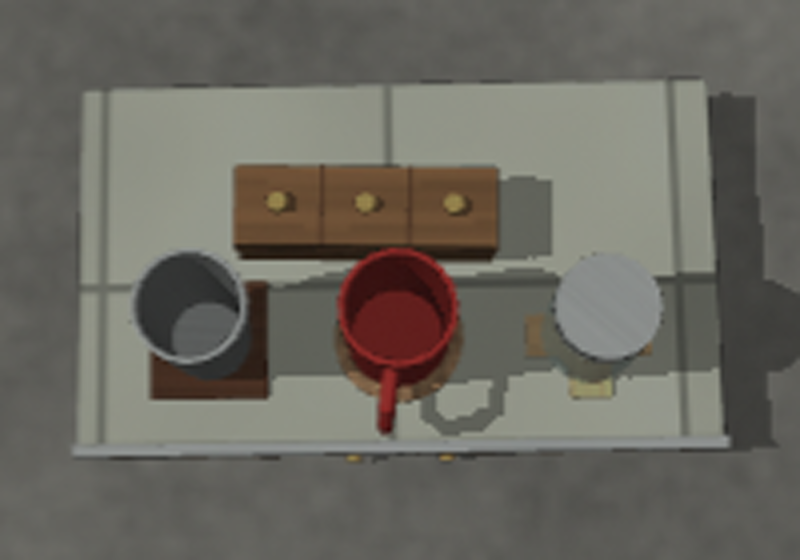

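The crop shows the tumbler rim at crop (190,307), the mug at (398,305) with its handle down at (388,425), and the jar lid at (610,305). Triangulated tops are 163, 148 and 146 mm against 164, 149 and 146 expected, so the heights agree. Moving the tumbler first.

```bash
cat > m.py <<'E'
from h import *
from cell import manip,cams,order
np.set_printoptions(precision=4,suppress=True)
def down(y): return (R.from_euler("z",y)*R.from_euler("x",np.pi)).as_rotvec()
def st(t=""):
    s=manip.state();print(t,"t=%.1f"%s["clock"],s["tool_pos"],"w=%.4f F=%.1f"%(s["gripper_width"],s["grasp_force"]),s["contact_force"],"j6=%.2f"%s["joint_pos"][5])
def pick(x,y,z,yaw,zt,opening=.086,force=25,first=False):
    """z: TCP height of grasp; zt: travel height"""
    manip.set_gripper(opening)
    if first: manip.move_pose([x,y,zt],down(yaw))
    else: manip.move_linear([x,y,zt],rate=.25,rot=down(yaw))
    manip.move_linear([x,y,z],rate=.12);st(" at")
    manip.set_gripper(0.0,force);st(" grip")
    manip.move_linear([x,y,zt],rate=.2);st(" up")
def place(x,y,z,yaw,zt,opening=.084):
    manip.move_linear([x,y,zt],rate=.25,rot=down(yaw))
    manip.move_linear([x,y,z+.02],rate=.2)
    manip.move_linear([x,y,z],rate=.05);st(" down")
    manip.set_gripper(opening)
    manip.move_linear([x,y,zt],rate=.25);st(" done")
def shoot(tag):
    for n in("top","side"):
        c=cams.capture(n);cv2.imwrite(f"pics/{n}{tag}.png",c["image"]);np.save(f"pics/{n}{tag}.npy",c,allow_pickle=True)
E
python3 - <<'E'
from m import *
Y=np.pi+.029
g=.074-.019
pick(.4774,.1010,.054+g,Y,.235,first=True)
place(.531,.3775,.0304+g+.001,Y,.235)
shoot("1")
E
```

```text
at t=4.3 [0.4782 0.1011 0.1098] w=0.0861 F=0.0 [-0.6495 -0.4747  0.0817] j6=-1.44
 grip t=5.0 [0.4776 0.101  0.1093] w=0.0530 F=24.9 [ 0.4555 -0.5751  1.0081] j6=-1.44
 up t=5.7 [0.4765 0.1009 0.2337] w=0.0527 F=25.0 [ 0.0683 -1.042  -1.8549] j6=-1.44
 down t=8.4 [0.5308 0.3774 0.0861] w=0.0527 F=25.0 [-0.7834  0.1348 -1.3354] j6=-1.02
 done t=9.7 [0.5303 0.377  0.2337] w=0.0842 F=0.0 [ 0.333  -0.5072 -0.3586] j6=-1.02
```

View pics/side1.png

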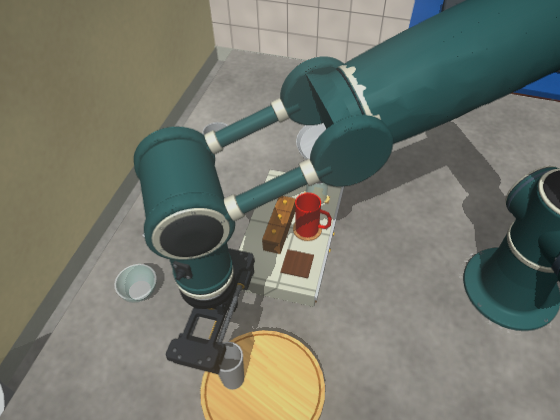

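The tumbler stands upright on the chakla at (232,365), and the square coaster is uncovered at (298,263). Mug and jar are next.

Run:
```python
from m import *
Y=np.pi+.029
g=.073-.019
pick(.4804,.0025,.054+g,Y,.235)
place(.441,.4325,.0304+g+.001,Y,.235)
pick(.4832,-.0987,.054+g,Y,.235)
place(.441,.3225,.0304+g+.001,Y,.235)
manip.move_linear([.42,-.2,.30],rate=.3)
shoot("2");st()
```

```text
at t=12.9 [0.4812 0.0025 0.1088] w=0.0857 F=0.0 [0.8811 0.4505 0.155 ] j6=-1.65
 grip t=13.5 [0.4806 0.0025 0.1083] w=0.0563 F=24.7 [ 0.0041 -0.553   1.0968] j6=-1.65
 up t=14.3 [0.4795 0.0025 0.2336] w=0.0564 F=24.7 [-0.1613 -0.1607 -2.3394] j6=-1.65
 down t=17.5 [0.4408 0.4324 0.0851] w=0.0566 F=24.7 [-0.8137  0.7323 -0.5858] j6=-0.86
 done t=18.8 [0.4404 0.432  0.2337] w=0.0842 F=0.0 [-0.4045  0.5362 -1.2694] j6=-0.86
 at t=22.6 [ 0.484  -0.0989  0.1089] w=0.0861 F=0.0 [-0.1417 -0.1525  0.0712] j6=-1.85
 grip t=23.2 [ 0.4834 -0.0989  0.1082] w=0.0509 F=25.0 [ 0.4779 -0.5365  0.6429] j6=-1.85
 up t=24.0 [ 0.4822 -0.0984  0.2335] w=0.0512 F=25.0 [-0.4787  0.8584 -3.2646] j6=-1.85
 down t=27.2 [0.4408 0.3224 0.0851] w=0.0510 F=25.0 [-0.697  -0.2416 -1.525 ] j6=-1.01
 done t=28.6 [0.4403 0.322  0.2337] w=0.0841 F=0.0 [-0.8548 -0.1334  0.1161] j6=-1.01
 t=30.6 [ 0.42   -0.1991  0.2999] w=0.0843 F=0.0 [-0.2002 -0.8855  0.8699] j6=-2.10
```

View pics/top2.png

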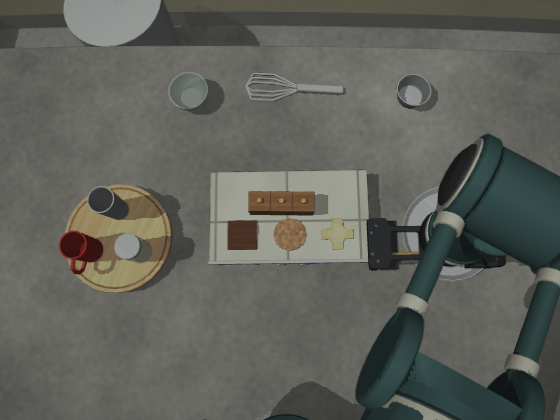

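All three stand upright on the chakla: tumbler (102,202), mug (74,246), jar (128,246). The coasters are uncovered at (242,235), (290,234) and (338,234). Measuring them, the box and the objects in both views.

```bash
cat > q.py <<'E'
from h import *
import sys
np.set_printoptions(precision=4,suppress=True)
def coasters(tag):
    C={n:np.load(f"pics/{n}{tag}.npy",allow_pickle=True).item() for n in("top","side")}
    out={}
    for n,c in C.items():
        p=cloud(c); hsv=cv2.cvtColor(c["image"],cv2.COLOR_BGR2HSV)
        m=((p[...,0]>.435)&(p[...,0]<.525)&(abs(p[...,1])<.14)&(abs(p[...,2]-.053)<.008)&(hsv[...,1]>65)).astype(np.uint8)
        m=cv2.morphologyEx(m,cv2.MORPH_OPEN,np.ones((3,3)))
        nn,lab,s,ce=cv2.connectedComponentsWithStats(m)
        for i in range(1,nn):
            if s[i,4]<100: continue
            k=cv2.findContours((lab==i).astype(np.uint8),cv2.RETR_EXTERNAL,cv2.CHAIN_APPROX_NONE)[0][0][:,0]
            w=onplane(c,k,.054)[:,:2].astype(np.float32)
            r=cv2.minAreaRect(w); mo=cv2.moments(w*1000); cen=np.array([mo["m10"],mo["m01"]])/mo["m00"]/1000
            print(n,"px",ce[i],"z %.4f"%np.median(p[lab==i][:,2]),"rect",np.round(r[0],4),np.round(r[1],4),round(r[2],1),"centroid",cen)
            out.setdefault(int(round(cen[1]*10)),{})[n]=(ce[i],cen)
    for k,v in out.items():
        if len(v)==2: print(k,"mean",(v["top"][1]+v["side"][1])/2,"tri",tri(C["top"],v["top"][0],C["side"],v["side"][0]))
def rims(tag,obj):
    C={n:np.load(f"pics/{n}{tag}.npy",allow_pickle=True).item() for n in("top","side")}
    for k,(x,y,z,r) in obj.items():
        ce={}
        for n,c in C.items():
            p=cloud(c);m=(np.hypot(p[...,0]-x,p[...,1]-y)<.04)&(abs(p[...,2]-z)<.006)
            m=cv2.morphologyEx(m.astype(np.uint8),cv2.MORPH_CLOSE,np.ones((3,3)))
            cs=cv2.findContours(m,cv2.RETR_EXTERNAL,cv2.CHAIN_APPROX_NONE)[0]
            if not cs: continue
            e=cv2.fitEllipse(cv2.convexHull(max(cs,key=len)));ce[n]=e[0]
            print(k,n,"on plane",onplane(c,e[0],z)[0],e[1])
        if len(ce)==2:print(k,"tri",tri(C["top"],ce["top"],C["side"],ce["side"]))
E
python3 - <<'E'
from q import *
coasters("2")
rims("2",{"tumbler":(.531,.3775,.1404,.028),"mug":(.441,.4325,.1254,.029),"jar":(.441,.3225,.1224,.026)})
for n in("top","side"):
    c=np.load(f"pics/{n}2.npy",allow_pickle=True).item();p=cloud(c)
    q=p[(abs(p[...,0]-.542)<.032)&(abs(p[...,1]-.019)<.085)&(p[...,2]>.091)&(p[...,2]<.098)]
    print(n,"box",cv2.minAreaRect(q[:,:2].astype(np.float32)),np.median(q[:,2]))
    hsv=cv2.cvtColor(c["image"],cv2.COLOR_BGR2HSV)
E
```

```text
top px [289.3433 234.02  ] z 0.0542 rect [0.4792 0.0008] [0.0637 0.0653] 1.0 centroid [0.4791 0.0011]
top px [242.1832 235.0216] z 0.0542 rect [0.4761 0.1009] [0.0618 0.0593] 1.6 centroid [0.4754 0.1005]
side px [315.8413 197.262 ] z 0.0544 rect [ 0.4846 -0.0997] [0.0585 0.0596] 47.0 centroid [ 0.4844 -0.0983]
side px [306.9436 228.5091] z 0.0545 rect [0.481  0.0011] [0.0659 0.0678] 15.6 centroid [0.4812 0.0011]
side px [297.0106 263.4818] z 0.0543 rect [0.4781 0.1014] [0.0619 0.0627] 1.8 centroid [0.478  0.1014]
0 mean [0.4802 0.0011] tri (array([0.4801, 0.0011, 0.053 ]), np.float64(0.002097097443607938))
1 mean [0.4767 0.101 ] tri (array([0.4769, 0.1006, 0.0516]), np.float64(0.002687349395299812))
tumbler top on plane [0.5295 0.3755 0.1404] (26.7575740814209, 28.233190536499023)
tumbler side on plane [0.5314 0.3779 0.1404] (30.117237091064453, 32.01437759399414)
tumbler tri (array([0.5312, 0.3769, 0.1374]), np.float64(0.0018833962737975485))
mug top on plane [0.4397 0.4308 0.1254] (27.12325668334961, 29.305055618286133)
mug side on plane [0.4417 0.4333 0.1254] (34.157737731933594, 36.503761291503906)
mug tri (array([0.4411, 0.4324, 0.1222]), np.float64(0.0020433630535211414))
jar top on plane [0.439  0.3213 0.1224] (25.32147789001465, 26.195053100585938)
jar side on plane [0.4415 0.3237 0.1224] (27.954029083251953, 28.051959991455078)
jar tri (array([0.4406, 0.3225, 0.1193]), np.float64(0.0025737456862059754))
top box ((0.5411539077758789, 0.01950843259692192), (0.04272143915295601, 0.13569104671478271), 0.454220175743103) 0.09413243370364299
side box ((0.5435073971748352, 0.018242809921503067), (0.04271583631634712, 0.1388619840145111), 0.8617319464683533) 0.09443578626457194
```

Camera means agree with the commanded positions to about 0.5 mm. Coasters: square (.4768,.1008), round (.4802,.0011), cross (.4838,-.0988), 100 mm apart as stated. Now the box.

Run:
```python
from m import *
for n in("top","side"):
    p=cloud(np.load(f"pics/{n}0.npy",allow_pickle=True).item())
    q=p[np.hypot(p[...,0]-.4955,p[...,1]+.3516)<.07]; print(n,"floor",np.median(q[:,2]))
yaw=np.pi/2+.010
pick(.5423,.0190,.0505+.007,yaw,.2,opening=.072,force=35,first=True)
place(.4955,-.3516,.004+.007+.001,np.pi/2,.2,opening=.066)
manip.move_linear([.42,.0,.30],rate=.3)
shoot("3");st()
from q import *
for n in("top","side"):
    c=np.load(f"pics/{n}3.npy",allow_pickle=True).item();p=cloud(c)
    q=p[(np.hypot(p[...,0]-.4955,p[...,1]+.3516)<.1)&(abs(p[...,2]-.048)<.005)]
    print(n,"box",len(q),cv2.minAreaRect(q[:,:2].astype(np.float32)) if len(q) else "",np.median(q[:,2]))
```

```text
top floor 0.0042711515686029156
side floor 0.004903591226219417
 at t=34.1 [0.5432 0.019  0.0584] w=0.0725 F=0.0 [ 0.4351 -0.0651 -0.5309] j6=-0.02
 grip t=34.6 [0.5424 0.019  0.0578] w=0.0416 F=35.0 [-0.3173  0.2442  2.6592] j6=-0.02
 up t=35.5 [0.5411 0.019  0.1982] w=0.0416 F=35.0 [ 0.0233 -0.3288 -2.4503] j6=-0.02
 down t=38.7 [ 0.4954 -0.3516  0.0117] w=0.0420 F=35.0 [ 0.6105  0.1802 -2.6735] j6=-0.66
 done t=40.1 [ 0.4946 -0.3509  0.1985] w=0.0661 F=0.0 [-0.9336 -0.5377 -0.0473] j6=-0.66
 t=41.6 [ 0.4199 -0.0008  0.2993] w=0.0656 F=0.0 [-0.0237  0.7052  0.2023] j6=-0.06
top box 1194 ((0.49399614334106445, -0.3506826162338257), (0.13836653530597687, 0.0431596077978611), 89.22271728515625) 0.04821429671340882
side box 246 ((0.49621865153312683, -0.3340131640434265), (0.10400387644767761, 0.04149952903389931), 89.47689056396484) 0.04871242414195287
```

View pics/top3.png

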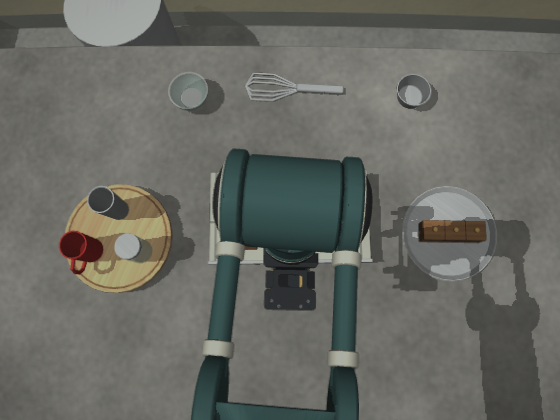

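The box lies flat on the plate at (453,231). In the top view it is within 0.6 mm of the plate centre, and its top is at 48 mm as expected. Returning the jar, mug and tumbler.

Run:
```python
from m import *
Y=np.pi+.029
g=.073-.019
for i,(a,b,h) in enumerate((((.441,.3225),(.4838,-.0988),g),((.441,.4325),(.4802,.0011),g),((.531,.3775),(.4768,.1008),g+.001))):
    pick(*a,.0304+h,Y,.235,first=i==0)
    place(*b,.0543+h+.0005,Y,.235)
manip.move_linear([.40,.30,.30],rate=.3)
shoot("4");st()
from q import *
rims("4",{"tumbler":(.4768,.1008,.164,0),"mug":(.4802,.0011,.149,0),"jar":(.4838,-.0988,.146,0)})
```

```text
at t=44.8 [0.4417 0.3229 0.0853] w=0.0861 F=0.0 [-0.3566  0.2301  0.4329] j6=-1.01
 grip t=45.4 [0.4411 0.3224 0.0845] w=0.0514 F=25.0 [ 0.0642 -0.8402  1.3701] j6=-1.01
 up t=46.3 [0.4401 0.3219 0.2333] w=0.0512 F=25.0 [-0.0936 -0.1633 -2.6796] j6=-1.01
 down t=49.4 [ 0.4837 -0.0988  0.1086] w=0.0512 F=25.0 [-0.0835 -0.8703 -2.9213] j6=-1.85
 done t=50.6 [ 0.4832 -0.0986  0.234 ] w=0.0841 F=0.0 [-0.4189  0.1793 -0.5594] j6=-1.85
 at t=54.6 [0.4416 0.4331 0.0855] w=0.0860 F=0.0 [-0.1532  0.1382 -0.3857] j6=-0.86
 grip t=55.1 [0.4411 0.4325 0.0846] w=0.0564 F=24.8 [-0.2727 -1.3899  1.5745] j6=-0.86
 up t=56.0 [0.4402 0.4318 0.2333] w=0.0565 F=24.8 [-1.0045 -0.2921 -1.4875] j6=-0.86
 down t=59.2 [0.4801 0.0011 0.1086] w=0.0559 F=24.9 [ 0.0278  0.586  -1.7083] j6=-1.65
 done t=60.4 [0.4796 0.0011 0.234 ] w=0.0837 F=0.0 [ 0.1843  1.2846 -0.1409] j6=-1.65
 at t=63.7 [0.5317 0.378  0.0865] w=0.0858 F=0.0 [-0.2881 -0.7037  0.6343] j6=-1.02
 grip t=64.3 [0.5311 0.3775 0.0856] w=0.0528 F=24.9 [0.2779 0.1413 1.038 ] j6=-1.02
 up t=65.2 [0.5301 0.377  0.2332] w=0.0530 F=25.0 [-0.5308  0.3116 -2.9567] j6=-1.02
 down t=67.7 [0.4767 0.1007 0.1096] w=0.0530 F=25.0 [-0.3774 -0.1793 -0.3143] j6=-1.44
 done t=69.0 [0.4763 0.1007 0.2341] w=0.0841 F=0.0 [-0.4491  0.1689 -0.3626] j6=-1.44
 t=70.0 [0.4    0.2985 0.2985] w=0.0839 F=0.0 [ 0.4708 -0.114  -0.6962] j6=-1.01
tumbler top on plane [0.4754 0.101  0.164 ] (29.010528564453125, 29.29890251159668)
tumbler side on plane [0.4896 0.1087 0.164 ] (12.425802230834961, 18.35361671447754)
tumbler tri (array([0.4842, 0.1025, 0.1546]), np.float64(0.01439446518589769))
mug top on plane [0.4785 0.0015 0.149 ] (29.82172203063965, 29.937236785888672)
jar top on plane [ 0.482  -0.0982  0.146 ] (26.6700439453125, 26.916353225708008)
```

View pics/top4.png

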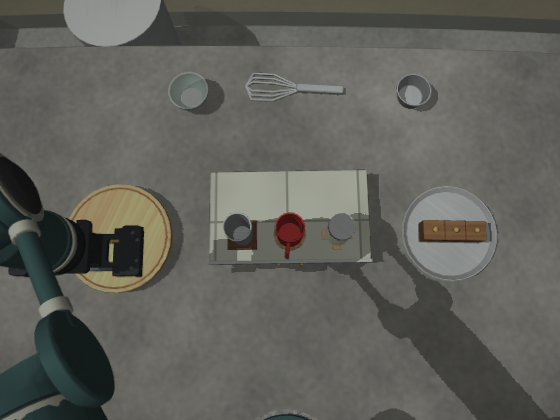

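View pics/side4.png

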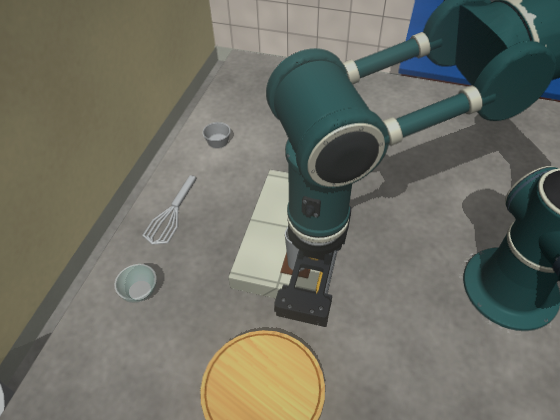

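The top view shows all three upright on their coasters, tumbler (238,228), mug (290,230) and jar (341,227), with the box still on the plate. The arm hides the row in the side view, so I move it away and check again before handing in.

Run:
```python
from m import *
manip.move_linear([.30,.30,.35],rate=.3)
manip.set_joints([-1.311,.264,1.604,0,1.274,-.037])
shoot("5");st()
from q import *
rims("5",{"tumbler":(.4768,.1008,.164,0),"mug":(.4802,.0011,.149,0),"jar":(.4838,-.0988,.146,0)})
```

```text
t=73.9 [ 0.1982 -0.6451  0.2389] w=0.0840 F=0.0 [ 0.5801 -1.2658  0.4056] j6=-0.04
tumbler top on plane [0.4753 0.1009 0.164 ] (29.0242977142334, 29.29949188232422)
tumbler side on plane [0.477  0.1021 0.164 ] (23.74001693725586, 26.83045768737793)
tumbler tri (array([0.4764, 0.1011, 0.1626]), np.float64(0.001698324251599547))
mug top on plane [0.4785 0.0015 0.149 ] (29.873950958251953, 29.925613403320312)
mug side on plane [0.4804 0.0027 0.149 ] (21.729402542114258, 26.077211380004883)
mug tri (array([0.4797, 0.0015, 0.1475]), np.float64(0.001875377430932544))
jar top on plane [ 0.482  -0.0982  0.146 ] (26.6700439453125, 26.916353225708008)
jar side on plane [ 0.4838 -0.0973  0.146 ] (17.846200942993164, 22.13872718811035)
jar tri (array([ 0.4831, -0.0984,  0.1448]), np.float64(0.0017386959232100643))
```

View pics/side5.png

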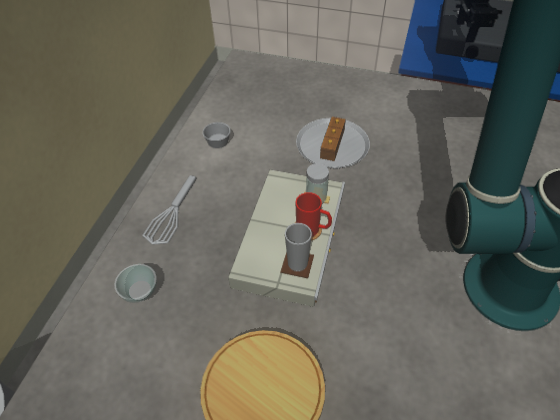

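The side view shows the mug (308,212), tumbler (297,248) and jar (317,180) upright on their coasters, within about 1 mm of centre. The box is flat in the plate at (333,140), so I hand in.

```bash
python3 -c "
from cell import order
print(order.close_job())"
```

```text
the job is handed in; nothing more can be done
None
```

The job is handed in at about 74 s: the spice box lies flat in the middle of the plate, and the mug, tumbler and jar stand upright on their own coasters, all within about 1 mm of centre by the camera measurements.

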